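# Find the hidden push catch of the stamp box

### The job

The stamp drawer of the desk box is let out by a hidden push catch: one of the six look-alike wooden tiles on its flat top is the catch, the other five are dummies that do not give. Feel across the top with the fingertips until you find the tile that gives, and press it all the way down so that the drawer comes fully out; then take the hand away. Do not touch the drawer itself, and leave the things around the box where they are.

Things in the scene. Friction and masses are not known exactly. Their poses are not given: they have to be found in the camera images.
- case: dark grey desk box, fixed to the desk, 138 (its x) x 196 (its y) x 70 mm tall. Origin: centre of its underside, z up; the drawer is at its -x side. Its top is a shallow tray of six tiles inside a rim 10 mm wide, the rim's top at height 70 mm.
- panel (a point): middle of the box's flat tiled top, 68 mm above its underside, axes as the box's. Six identical light-wood tiles, each 54 x 54 mm, 4 mm gaps, tops flush with one another at this height (2 mm below the rim). Tile centres here: x = -29 or +29 mm, y = -58, 0 or +58 mm. Five are rigid dummies, one is the catch; which one cannot be seen and changes from start to start.
- catch (a joint): how far the catch tile is pressed into the box: 0 = flush, 0.007 m = all the way down. It needs about 4 to 7 N near its middle, sinks steadily and stays where it is left (no spring), moving the drawer 5 mm for each mm. The pressing fingertip must fit within the 54 mm tile, as the neighbouring tiles do not sink.
- drawer: stamp drawer in the box, driven only by the catch tile; its light-wood front, 174 mm wide, 8 mm thick, from 7 to 41 mm above the desk, is all that shows when shut. Not to be touched. Origin: at desk height, on the back of the front, midway along it; axes as the box's. It lies at x = -61 mm in the box's frame when shut and at x = -96 mm when fully out (35 mm out towards the box's -x).
- tumbler: blue ceramic cup, 68 mm across, 95 mm tall, standing open end up beside the desk box; a bystander, leave it alone. Origin: centre of its underside, z up.
- gluestick: white glue stick with a red cap, 31 mm across, 88 mm tall, standing upright beyond the desk box; a bystander, leave it alone. Origin: centre of its underside, z up.
- highlighter: blue highlighter with a yellow cap, 115 x 24 x 14 mm, lying beyond the desk box; a bystander, leave it alone. Origin: middle of its underside, x along its length.
- remote: white air-conditioner remote control, 150 x 50 x 20 mm, lying beside the desk box; a bystander, leave it alone. Origin: centre of its underside, x along its length.
Mind the look-alikes: they are no part of the job. Of the things that look like the case, the middle-sized one is meant.

How it is judged:
On the way:
1. the catch tile is pressed down by the fingers, at least 6 of its 7 mm (value of joint catch above 0.006 m and contact force between the fingers and anything else above 0.5 N), for 0.05 s.
At the end, for the whole second after the job is handed in: The catch tile is down by at least 6 of its 7 mm, the drawer is out by at least 29 of its 35 mm, and the cup, glue stick, highlighter and remote are each upright and within 15 mm of where they were (value of joint catch above 0.006 m and x of drawer in the frame of case below -0.09 m and distance of each of tumbler, gluestick, highlighter, remote from where it was at the start of the episode below 0.015 m and angle between each of tumbler, gluestick, highlighter, remote's own z axis and vertical below 0.2 rad); the robot touches nothing.
It fails at once if a bystander is shifted by more than 15 mm or lifted (distance of any of tumbler, gluestick, highlighter, remote from where it was at the start of the episode above 0.015 m).
It fails at once if the robot touches the drawer (contact force between any of the fingers, the arm and drawer above 0.5 N).
It also fails if it takes over 51 s, if anything falls off the work surface, if the arm or the gripper's body presses on something with over 40 N, if the wrist force passes 120 N, or if a joint passes its speed limit or range.

### The arm

A 6-joint arm with a two-finger parallel gripper is mounted at the origin on the work surface. World frame = base frame: x ahead of the robot, y to its left, z up, the work surface at z = 0. Lengths are in m, angles in rad, forces in N, time in s.
With the tool pointing down it reaches from about 0.3 to 0.875 m from the base axis. Payload 6.4 kg.
Tool frame: the origin (TCP) lies at the very end of the fingers, on their centre line; the grasp point (between the pads) lies 19 mm behind it; z points along the fingers, y is the direction in which the jaws open and shut (so a half turn about z gives the same grasp; the last joint's range is limited). The gripper opens to 85 mm and grips with 20 to 120 N. Pads are 22 mm wide; open, the fingers measure 114 mm over their backs; the gripper's body (76 mm by 85 mm) begins 54 mm behind the grasp point. The pads swing forward as they close: fully open they stand 13 mm farther back than shut.
Start: joints at [1.023, 0.181, 1.607, -0, 1.354, -0.206], TCP at [0.193, 0.542, 0.231] pointing down, gripper open.
Joint ranges: [-2.99, 2.99], [-0.89, 2.07], [0.3, 2.58], [-1.14, 4.28], [0, 2.63], [-3.12, 3.12]. Speed limits (rad/s): [2.57, 2.57, 3.01, 3.14, 3.14, 3.14].

### API

Orientations are given as a unit quaternion [w, x, y, z].
In Python, from bench import * gives the robot as it stands.
- The arm moves only by the tool arm_command, never from a script. Its argument "motion" is text: rows parted by semicolons, each of 7 numbers parted by spaces: the shift along the tool's x, y, z in units of 0.2 m (1.0 is 0.2 m), then the turn, a rotation vector about the tool's x, y, z in units of 60 degrees (1.0 is 60 degrees), then the opening, from 0 (shut) to 1 (fully open). In form: tx ty tz ax ay az grip; .... A call has 1 to 10 rows; each row shifts and turns the pose as measured when the row begins, along the tool's axes as they then stand; what a row does not reach is not made up. A row lasts 1/12 s, in which the tool goes at most 41.7 mm and 7.16 degrees, less where a joint would pass 70% of its speed; a pose out of reach is approached as far as the arm can. A call with a number of a shift or a turn outside -1 to 1 is refused whole. A call with a gripper value outside its range is refused whole. The fingers move at their own pace and stop on an object; the grip force is fixed at half the most. Time passes only in rows, so rows that do not move let the fingers close. It gives the time, the measured TCP pose, the force and the opening at its end, in the units of the state.
- get_obs(): the state, without advancing time (a new reading comes with each control period).
- camera(name): name is "scene" or "top" or "wrist"; returns a dict with "img" (384x512x3 uint8, red, green, blue), "intrinsics" (3x3 intrinsics, pixels), "pose" (4x4, takes a point from camera to world coordinates); the wrist camera has in their place "mount" (4x4, takes a point from camera to tool coordinates, whose origin is the TCP and whose axes are the flange's). Camera axes: x right, y down, z forward; pixel columns grow to the right and rows downward; lengths in m; the calibration is good to about 2 mm. A picture is of the moment at which its call begins: read the wrist's pose just before it. There is no depth.
- hand_in(): hands the job in, once; it reports no verdict.
Trained networks look in the newest picture that a camera, given by its name, has taken for a name from the list of things; names that differ only in an ending like _2 or _b are one class to them, and where a whole thing is asked for, a point or a joint stands for the part that bears it (a point fixed in the world has none). Each returns a list of dicts, best first, with "conf" (0 to 1); they miss things now and then, are a little off and sometimes report something else, mostly with a low value. They report only what shows in the picture. A call takes as long as a camera call. They do not tell look-alikes from the thing itself.
- search_frame(camera, target): "box" ([left, top, right, bottom] in pixels, round what is visible of it).
The state is a dict: "time_s": time; "q": joint angles; "dq": joint speeds; "joint_efforts": joint torques, N m; "eef_pos": TCP position; "eef_rot": TCP orientation; "wrist_force": force on the tool from outside, world axes, zero at the start; "torque": the same for the moment, N m; "opening": opening from 0.0 (shut) to 1.0 (fully open).
Only numpy, scipy, OpenCV 4.12 (cv2) and the standard library are available. Lean on these libraries where they do the work, as an engineer would, in place of code of your own. Each camera call takes 0.05 s, during which the arm holds its last target.

## Working session

There is one attempt and no reset: what is moved stays moved. The work goes in short steps, Python scripts to look and compute and a tool call to move; the robot and the scene stay as the last step left them, time stands still between calls to the robot, and variables do not carry over. Pictures are saved under pics/ and viewed, and the job is handed in when it is done.

Besides the shell and the picture viewer there is one more tool, called after "Request:" as a command line: name --argument value ..., lists and objects as JSON in quotes. arm_command: Moves the arm, as the interface text tells. Shifts and turns lie within -1 to 1; 1 stands for 0.2 m of shift or 60 degrees of turn. Its arguments: {"type":"object","properties":{"motion":{"type":"string"}},"required":["motion"]}

```bash
mkdir -p pics; ls; python3 - <<'E'
from bench import *
import cv2
o=get_obs();print(o)
for n in ("scene","top"):
    c=camera(n);cv2.imwrite(f"pics/{n}0.png",c["img"][:,:,::-1]);print(n,c["intrinsics"],c["pose"])
    for t in ("case","tumbler","gluestick","highlighter","remote","drawer"):
        print(t,[(round(d["conf"],2),[int(v) for v in d["box"]]) for d in search_frame(n,t)])
E
```

```text
pics
{'time_s': 0.0, 'q': array([ 1.02269280e+00,  1.81535359e-01,  1.60803349e+00, -2.24908152e-05,
        1.35379730e+00, -2.06303275e-01]), 'dq': array([-2.93889316e-04, -7.76140341e-04, -8.56337681e-04,  5.53849977e-04,
        4.81357174e-05, -5.38382000e-04]), 'joint_efforts': array([-4.87732086e-04, -4.44863355e+01, -3.51325464e+01, -3.25260107e-04,
        9.30956594e-03, -2.22493878e-05]), 'eef_pos': array([0.1924216 , 0.54124752, 0.23037503]), 'eef_rot': array([-3.16402043e-04,  1.70066967e-01,  9.85432108e-01, -8.28454569e-04]), 'wrist_force': array([0.08159779, 0.25887106, 0.00321641]), 'torque': array([-0.01408332, -0.07069568,  0.04967864]), 'opening': 0.9975322425350599}
scene [[457.57429877   0.         251.28826128]
 [  0.         457.57429877 186.77736075]
 [  0.           0.           1.        ]] [[ 0.81624017  0.43629663 -0.37867827  1.00364071]
 [ 0.57761361 -0.62847072  0.52094823 -0.51475394]
 [-0.01070025 -0.6439486  -0.76499393  0.9368305 ]
 [ 0.          0.          0.          1.        ]]
case [(0.92, [322, 104, 409, 203]), (0.66, [106, 171, 174, 237])]

[... 223 characters left out ...]
.         357.14046361 191.18014872]
 [  0.           0.           1.        ]] [[-4.92364998e-04 -9.85523323e-01  1.69539194e-01  4.10838369e-01]
 [-9.99972189e-01 -7.76446541e-04 -7.41750301e-03  9.06009101e-02]
 [ 7.44176033e-03 -1.69538131e-01 -9.85495531e-01  8.79184481e-01]
 [ 0.00000000e+00  0.00000000e+00  0.00000000e+00  1.00000000e+00]]
case [(0.85, [67, 63, 193, 169]), (0.83, [295, 248, 365, 309]), (0.78, [241, 132, 343, 217])]
tumbler [(0.63, [203, 186, 234, 215])]
gluestick [(0.81, [301, 102, 322, 122]), (0.19, [297, 141, 326, 166])]
highlighter [(0.82, [238, 116, 253, 154]), (0.35, [203, 187, 232, 216])]
remote [(0.63, [338, 118, 370, 174])]
drawer [(0.59, [98, 137, 192, 167])]
```

```bash
python3 - <<'E'
import cv2
a=cv2.imread("pics/top0.png");cv2.imwrite("pics/topz.png",cv2.resize(a[50:330,40:400],None,fx=2.1,fy=2.1,interpolation=3))
a=cv2.imread("pics/scene0.png");cv2.imwrite("pics/scenez.png",cv2.resize(a,None,fx=1.5,fy=1.5,interpolation=3))
E
```

```text
(no output)
```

View pics/topz.png

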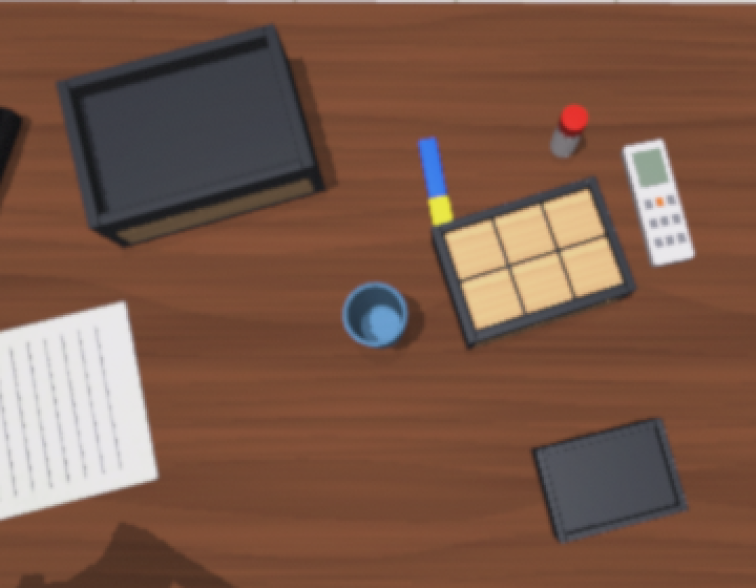

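View pics/scenez.png

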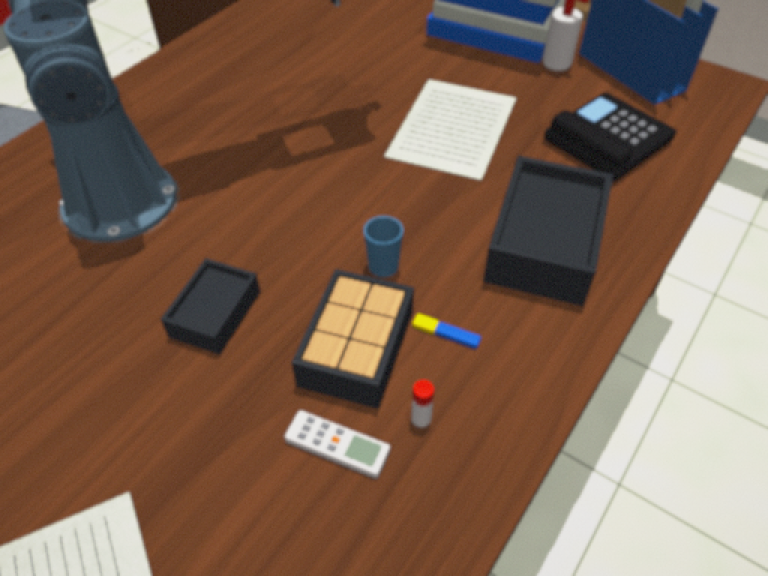

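Three box-like things are in the top image: a large one at (130,116), a tiled one at (292,174) and a small one at (330,278). The tiled middle-sized one fits the description, since it has six tiles inside a rim. I'll fit its pose from the tile mask and check that in a crop.

```bash
cat > h.py <<'E'
import numpy as np,cv2
def ray(c,uv,z):
    K,P=c["intrinsics"],c["pose"];d=P[:3,:3]@np.linalg.solve(K,[uv[0],uv[1],1.]);o=P[:3,3]
    return (o+d*(z-o[2])/d[2])[:2]
def proj(c,X):
    P=np.linalg.inv(c["pose"]);X=np.atleast_2d(X);Y=X@P[:3,:3].T+P[:3,3];Y=Y@c["intrinsics"].T
    return Y[:,:2]/Y[:,2:]
E
python3 - <<'E'
from bench import *
from h import *
W=np.array
for n,b in(("top",(235,125,350,225)),("scene",(190,170,285,280))):
    c=camera(n);im=c["img"]
    h=cv2.cvtColor(im,cv2.COLOR_RGB2HSV);m=((im[:,:,0]>165)&(im[:,:,2]<175)&(h[:,:,1]>50)).astype(np.uint8)
    mm=np.zeros_like(m);mm[b[1]:b[3],b[0]:b[2]]=m[b[1]:b[3],b[0]:b[2]]
    m=cv2.morphologyEx(mm,cv2.MORPH_CLOSE,np.ones((5,5)))
    cs,_=cv2.findContours(m,0,2);k=max(cs,key=cv2.contourArea)[:,0,:]
    p=W([ray(c,q,0.068) for q in k])
    r=cv2.minAreaRect((p*1000).astype(np.float32));print(n,r)
    ctr=W(r[0])/1000;w,hh=r[1];a=np.radians(r[2])
    if w>hh: a=a-np.pi/2   # x axis of box along short side
    while a>np.pi/2:a-=np.pi
    while a<-np.pi/2:a+=np.pi
    print(ctr,np.degrees(a))
    ax=W([np.cos(a),np.sin(a)]);ay=W([-ax[1],ax[0]])
    z=4;x0,y0,x1,y1=b;cr=cv2.resize(im[y0:y1,x0:x1,::-1],None,fx=z,fy=z,interpolation=3)
    for hx,hy,hz,col in((56,85,.068,(0,0,255)),(69,98,.07,(0,255,0))):
        q=W([[*(ctr+ax*sx*hx/1e3+ay*sy*hy/1e3),hz] for sx,sy in((1,1),(1,-1),(-1,-1),(-1,1))])
        cv2.polylines(cr,[((proj(c,q)-[x0,y0])*z+z/2).astype(int)],True,col,1)
    cv2.imwrite(f"pics/fit_{n}.png",cr)
# bystanders
for n in("top",):
  for t,bx,zz in(("tumbler",(203,186,234,215),.095),("glue",(312,107),.088),("hl",(245,135),.01),("rem",(354,146),.02)):
    u=bx if len(bx)==2 else ((bx[0]+bx[2])/2,(bx[1]+bx[3])/2)
    c=camera(n);print(t,ray(c,u,zz))
E
```

```text
top ((595.5748901367188, -12.279373168945312), (114.4046630859375, 169.7295379638672), 17.931730270385742)
[ 0.59557489 -0.01227937] 17.931730270385742
scene ((596.17431640625, -15.537399291992188), (112.06156921386719, 171.09075927734375), 17.85040855407715)
[ 0.59617432 -0.0155374 ] 17.85040855407715
tumbler [0.52472577 0.15844692]
glue [ 0.74745308 -0.05676844]
hl [0.70502679 0.10115994]
rem [ 0.67350345 -0.17161364]
```

```bash
cd pics; python3 -c "
import cv2,numpy as np
a=cv2.imread('fit_top.png');b=cv2.imread('fit_scene.png');o=np.zeros((max(a.shape[0],b.shape[0]),a.shape[1]+b.shape[1],3),np.uint8)
o[:a.shape[0],:a.shape[1]]=a;o[:b.shape[0],a.shape[1]:]=b;o=cv2.resize(o,None,fx=.9,fy=.9);cv2.imwrite('fit.png',o)"
```

```text
(no output)
```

View pics/fit.png

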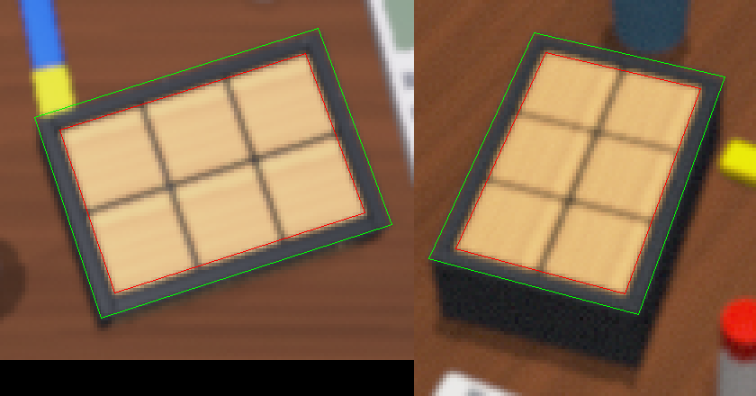

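The fit overlays both views well. The box centre is about (0.596, -0.014) and its yaw is 17.9°, so this is the tiled middle-sized one. Next I'll compute the shifts.

```bash
cat >> h.py <<'E'
from scipy.spatial.transform import Rotation as R
C=np.array([.596,-.0138]);A=np.radians(17.9)
def tile(i,j): # i in -1,1 ; j -1,0,1
    x,y=.029*i,.058*j
    return C+[x*np.cos(A)-y*np.sin(A),x*np.sin(A)+y*np.cos(A)]
def go(o,T):
    q=o["eef_rot"];r=R.from_quat([q[1],q[2],q[3],q[0]])
    return r.inv().apply(np.array(T)-o["eef_pos"])/.2, r
E
python3 - <<'E'
from bench import *
from h import *
o=get_obs()
for i in(1,-1):
  for j in(1,0,-1):
    t=tile(i,j);d,r=go(o,[*t,.1]);print(i,j,t.round(4),d.round(3))
print(r.as_matrix().round(3))
E
```

```text
1 1 [0.6058 0.0503] [-2.769 -1.623  0.656]
1 0 [ 0.6236 -0.0049] [-2.946 -1.853  0.656]
1 -1 [ 0.6414 -0.0601] [-3.122 -2.083  0.656]
-1 1 [0.5506 0.0325] [-2.539 -1.799  0.656]
-1 0 [ 0.5684 -0.0227] [-2.716 -2.03   0.656]
-1 -1 [ 0.5862 -0.0779] [-2.892 -2.26   0.656]
[[-0.942  0.335  0.   ]
 [ 0.335  0.942  0.   ]
 [-0.     0.    -1.   ]]
```

Request:
arm_command --motion "-0.17 -0.12 0 0 0 0 0;-0.17 -0.12 0 0 0 0 0;-0.17 -0.12 0 0 0 0 0;-0.17 -0.12 0 0 0 0 0;-0.17 -0.12 0 0 0 0 0;-0.17 -0.12 0 0 0 0 0;-0.17 -0.12 0 0 0 0 0;-0.17 -0.12 0 0 0 0 0;-0.17 -0.12 0 0 0 0 0;-0.17 -0.12 0 0 0 0 0"

```text
time_s: 1.83
eef_pos: [0.4323, 0.2038, 0.2316]
eef_rot: [0.001, 0.162, 0.987, 0.003]
wrist_force: [0.0, 0.6, 0.8]
opening: -0.005
```

```bash
cat > n.py <<'E'
from bench import *
from h import *
import sys
o=get_obs();print(o["time_s"],o["eef_pos"].round(4),o["wrist_force"].round(2),o["opening"])
for i in(1,-1):
  for j in(1,0,-1):
    d,r=go(o,[*tile(i,j),.1]);print(i,j,d.round(3))
print(r.as_matrix().round(3))
E
python3 n.py
```

```text
1.8333 [0.4323 0.2038 0.2316] [0.05 0.64 0.82] -0.005092265349186906
1 1 [-1.066 -0.453  0.657]
1 0 [-1.239 -0.686  0.656]
1 -1 [-1.412 -0.919  0.655]
-1 1 [-0.833 -0.626  0.656]
-1 0 [-1.006 -0.859  0.655]
-1 -1 [-1.179 -1.092  0.654]
[[-0.947  0.32   0.004]
 [ 0.32   0.947  0.005]
 [-0.002  0.006 -1.   ]]
```

Request:
arm_command --motion "-0.17 -0.12 0 0 0 0 0;-0.17 -0.12 0 0 0 0 0;-0.17 -0.12 0 0 0 0 0;-0.17 -0.12 0 0 0 0 0;-0.17 -0.12 0.05 0 0 0 0;0 -0.03 0.15 0 0 0 0;0 0 0.15 0 0 0 0;0 0 0.15 0 0 0 0;0 0 0 0 0 0 0"

```text
time_s: 2.58
eef_pos: [0.5602, 0.0186, 0.1336]
eef_rot: [0.009, 0.168, 0.986, 0.002]
wrist_force: [-2.0, 1.0, -1.2]
opening: 0.002
```

```bash
python3 n.py
```

```text
2.5833 [0.5602 0.0186 0.1336] [-1.99  1.01 -1.2 ] 0.002179495757653675
1 1 [-0.159  0.224  0.172]
1 0 [-0.335 -0.007  0.174]
1 -1 [-0.511 -0.237  0.175]
-1 1 [0.071 0.048 0.167]
-1 0 [-0.104 -0.182  0.168]
-1 -1 [-0.28  -0.413  0.17 ]
[[-0.943  0.332  0.019]
 [ 0.332  0.943  0.001]
 [-0.017  0.007 -1.   ]]
```

Request:
arm_command --motion "0.07 0.05 0.12 0 0.015 0 0;0 0 0.1 0 0 0 0;0 0 0 0 0 0 0;0 0 0 0 0 0 0"

```text
time_s: 2.92
eef_pos: [0.552, 0.033, 0.0916]
eef_rot: [0.002, 0.169, 0.986, 0.004]
wrist_force: [0.7, 0.9, 0.1]
opening: -0.002
```

```bash
python3 n.py
```

```text
2.9167 [0.552  0.033  0.0916] [0.66 0.89 0.08] -0.001753477377532291
1 1 [-0.225  0.171 -0.04 ]
1 0 [-0.401 -0.059 -0.042]
1 -1 [-0.576 -0.29  -0.043]
-1 1 [ 0.006 -0.005 -0.042]
-1 0 [-0.17  -0.235 -0.043]
-1 -1 [-0.346 -0.466 -0.045]
[[-0.943  0.332  0.004]
 [ 0.332  0.943  0.007]
 [-0.002  0.008 -1.   ]]
```

Request:
arm_command --motion "0 0 0.06 0 0 0 0;0 0 0.03 0 0 0 0;0 0 0.015 0 0 0 0;0 0 0.01 0 0 0 0;0 0 0.01 0 0 0 0"

```text
time_s: 3.33
eef_pos: [0.5571, 0.0328, 0.0717]
eef_rot: [0.007, 0.168, 0.986, 0.004]
wrist_force: [-0.2, 0.2, -0.6]
opening: -0.0
```

Request:
arm_command --motion "0.02 0 0.01 0 0.005 0 0;0 0 0.01 0 0 0 0;0 0 0.01 0 0 0 0"

```text
time_s: 3.58
eef_pos: [0.5537, 0.0341, 0.0679]
eef_rot: [0.004, 0.168, 0.986, 0.004]
wrist_force: [-13.8, 1.2, 34.7]
opening: 0.002
```

Tile (-1,+1) is rigid: 35 N at its surface height. I'll lift and go to (-1,0).

Request:
arm_command --motion "0 0 -0.08 0 0 0 0;-0.08 -0.115 -0.01 0 0 0 0;-0.08 -0.115 0 0 0 0 0;0 0 0 0 0 0 0;0 0 0 0 0 0 0"

```text
time_s: 4.0
eef_pos: [0.5693, -0.0209, 0.0882]
eef_rot: [0.005, 0.167, 0.986, 0.004]
wrist_force: [0.1, -0.5, 0.3]
opening: 0.003
```

```bash
python3 n.py
```

```text
4.0 [ 0.5693 -0.0209  0.0882] [ 0.07 -0.5   0.27] 0.00264257754841937
1 1 [-0.056  0.397 -0.055]
1 0 [-0.23   0.166 -0.055]
1 -1 [-0.405 -0.066 -0.056]
-1 1 [ 0.176  0.222 -0.059]
-1 0 [ 0.001 -0.009 -0.059]
-1 -1 [-0.174 -0.241 -0.06 ]
[[-0.944  0.329  0.012]
 [ 0.329  0.944  0.006]
 [-0.009  0.01  -1.   ]]
```

Request:
arm_command --motion "0 -0.005 0.05 0 0.01 0 0;0.005 0 0.025 0 0 0 0;0 0 0.01 0 0 0 0;0 0 0.01 0 0 0 0;0 0 0.008 0 0 0 0"

```text
time_s: 4.42
eef_pos: [0.5677, -0.0203, 0.0679]
eef_rot: [-0.001, 0.166, 0.986, 0.004]
wrist_force: [-12.0, -2.4, 30.7]
opening: -0.0
```

Also rigid: 31 N at 0.0679. Next is (-1,-1).

Request:
arm_command --motion "0 0 -0.08 0 0 0 0;-0.085 -0.12 -0.01 0 0 0 0;-0.085 -0.12 0 0 0 0 0;0 0 0 0 0 0 0;0 0 0 0 0 0 0"

```text
time_s: 4.83
eef_pos: [0.5833, -0.0743, 0.0852]
eef_rot: [-0.002, 0.162, 0.987, 0.004]
wrist_force: [-0.4, 0.4, -0.1]
opening: -0.003
```

```bash
python3 n.py
```

```text
4.8333 [ 0.5833 -0.0743  0.0852] [-0.45  0.41 -0.07] -0.002984695791894566
1 1 [ 0.094  0.627 -0.069]
1 0 [-0.079  0.394 -0.072]
1 -1 [-0.252  0.161 -0.074]
-1 1 [ 0.327  0.454 -0.069]
-1 0 [ 0.154  0.221 -0.072]
-1 -1 [-0.019 -0.012 -0.074]
[[-0.947  0.321 -0.003]
 [ 0.321  0.947  0.009]
 [ 0.006  0.008 -1.   ]]
```

Request:
arm_command --motion "-0.015 -0.01 0.05 0 0 0 0;0 0 0.01 0 0 0 0;0 0 0.01 0 0 0 0;0 0 0.01 0 0 0 0;0 0 0.008 0 0 0 0"

```text
time_s: 5.25
eef_pos: [0.5846, -0.075, 0.068]
eef_rot: [-0.004, 0.161, 0.987, 0.004]
wrist_force: [-9.0, -2.0, 21.7]
opening: 0.001
```

Rigid again, at 22 N. Next is the +x row, starting with (1,-1): shift (-0.24, +0.17).

Request:
arm_command --motion "0 0 -0.08 0 0 0 0;-0.125 0.085 -0.01 0 0 0 0;-0.125 0.085 0 0 0 0 0;0 0 0 0 0 0 0;0 0 0 0 0 0 0"

```text
time_s: 5.67
eef_pos: [0.6415, -0.0541, 0.0845]
eef_rot: [-0.006, 0.159, 0.987, 0.004]
wrist_force: [0.1, 0.2, 1.2]
opening: 0.001
```

```bash
python3 n.py
```

```text
5.6667 [ 0.6415 -0.0541  0.0845] [0.09 0.2  1.22] 0.0014207576329086323
1 1 [ 0.335  0.44  -0.071]
1 0 [ 0.164  0.206 -0.074]
1 -1 [-0.008 -0.028 -0.078]
-1 1 [ 0.569  0.269 -0.068]
-1 0 [ 0.398  0.035 -0.072]
-1 -1 [ 0.226 -0.199 -0.076]
[[-0.949  0.314 -0.011]
 [ 0.314  0.949  0.01 ]
 [ 0.014  0.006 -1.   ]]
```

Request:
arm_command --motion "-0.005 -0.03 0.05 0 -0.01 0 0;0 0 0.01 0 0 0 0;0 0 0.01 0 0 0 0;0 0 0.01 0 0 0 0;0 0 0.005 0 0 0 0"

```text
time_s: 6.08
eef_pos: [0.6382, -0.058, 0.0662]
eef_rot: [-0.002, 0.158, 0.987, 0.003]
wrist_force: [0.6, -0.2, 4.4]
opening: -0.004
```

Here the tip is at 0.0662 with only 4.4 N, so the tile is giving. This is the catch, (1,-1), and I'll press on.

Request:
arm_command --motion "0 0 0.01 0 0 0 0;0 0 0.01 0 0 0 0;0 0 0.01 0 0 0 0"

```text
time_s: 6.33
eef_pos: [0.6383, -0.058, 0.062]
eef_rot: [-0.002, 0.158, 0.987, 0.003]
wrist_force: [-1.4, 0.7, 4.1]
opening: -0.004
```

```bash
python3 n.py
```

```text
6.3333 [ 0.6383 -0.058   0.062 ] [-1.44  0.73  4.1 ] -0.003619622628841137
1 1 [ 0.324  0.465 -0.186]
1 0 [ 0.154  0.23  -0.188]
1 -1 [-0.017 -0.004 -0.19 ]
-1 1 [ 0.559  0.294 -0.185]
-1 0 [ 0.388  0.059 -0.188]
-1 -1 [ 0.217 -0.175 -0.19 ]
[[-0.95   0.312 -0.003]
 [ 0.312  0.95   0.007]
 [ 0.005  0.005 -1.   ]]
```

Request:
arm_command --motion "0 0 0.01 0 0 0 0;0 0 0.01 0 0 0 0"

```text
time_s: 6.5
eef_pos: [0.6385, -0.058, 0.0608]
eef_rot: [-0.002, 0.158, 0.987, 0.003]
wrist_force: [-12.1, 2.7, 26.7]
opening: -0.002
```

It has bottomed out: 27 N at 0.0608, about 7 mm down. I'll hold for one row, then lift away.

Request:
arm_command --motion "0 0 0.008 0 0 0 0;0 0 -0.08 0 0 0 0;0 0 -0.15 0 0 0 0;0 0 -0.2 0 0 0 0;0 0 -0.2 0 0 0 0;0 0 -0.2 0 0 0 0;0 0 0 0 0 0 0;0 0 0 0 0 0 0"

```text
time_s: 7.17
eef_pos: [0.6358, -0.0581, 0.2278]
eef_rot: [-0.008, 0.158, 0.987, 0.004]
wrist_force: [-0.8, -0.6, -0.3]
opening: 0.001
```

Request:
arm_command --motion "0.15 0.1 0 0 0 0 0;0.15 0.1 0 0 0 0 0;0.15 0.1 0 0 0 0 0;0.15 0.1 0 0 0 0 0;0.15 0.1 0 0 0 0 0;0.15 0.1 0 0 0 0 0;0.15 0.1 0 0 0 0 0;0.15 0.1 0 0 0 0 0;0 0 0 0 0 0 0;0 0 0 0 0 0 0"

```text
time_s: 8.0
eef_pos: [0.4461, 0.1759, 0.2194]
eef_rot: [-0.014, 0.161, 0.987, 0.003]
wrist_force: [-0.0, -0.2, 0.1]
opening: -0.002
```

```bash
python3 - <<'E'
from bench import *
from h import *
print(get_obs()["eef_pos"],get_obs()["wrist_force"])
c=camera("top");im=c["img"][90:250,190:390,::-1];cv2.imwrite("pics/end_top.png",cv2.resize(im,None,fx=4,fy=3.75,interpolation=3))
for t in ("tumbler","gluestick","highlighter","remote","drawer"):
    print(t,[(round(d["conf"],2),[int(v) for v in d["box"]]) for d in search_frame("top",t)])
s=W=np.array
ax=W([np.cos(A),np.sin(A)]);ay=W([-ax[1],ax[0]])
for x in(-.069,-.104):
  print(x,proj(c,[[*(C+ax*x+ay*y),.041] for y in(-.087,.087)]).round(1))
E
```

```text
[0.44606014 0.1759131  0.21935961] [-0.03420257 -0.16693659  0.12904951]
tumbler [(0.6, [229, 193, 233, 206])]
gluestick [(0.63, [302, 102, 320, 122])]
highlighter [(0.74, [237, 116, 252, 156])]
remote [(0.6, [340, 119, 371, 174])]
drawer [(0.73, [267, 192, 337, 226]), (0.62, [97, 134, 190, 164])]
-0.069 [[336.4 190.4]
 [267.3 212.7]]
-0.104 [[341.5 204.2]
 [272.  226.9]]
```

View pics/end_top.png

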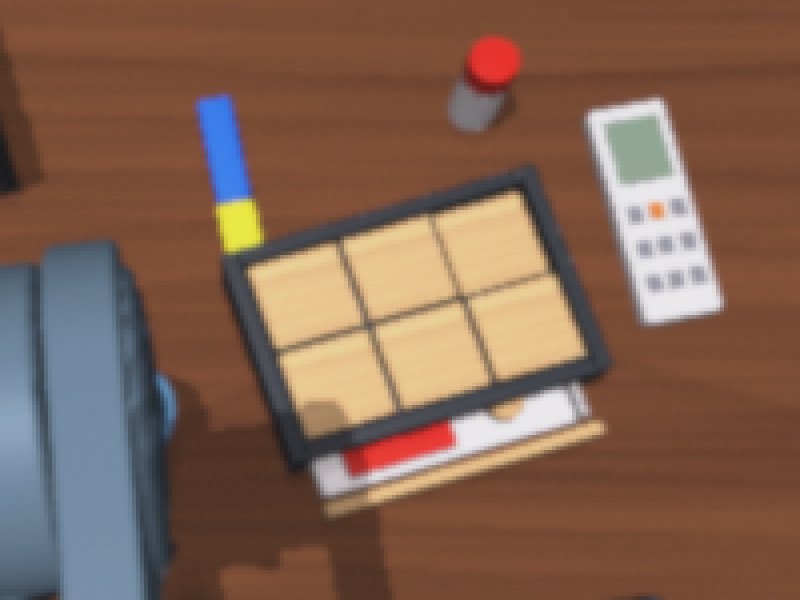

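The drawer's front edge is at about pixels (271,228) and (341,204), against (272,227) and (341.5,204) predicted for fully out. The highlighter, glue stick and remote haven't moved. The cup is mostly hidden behind the arm, but its right edge is in the same place as before. The hand is 0.22 m up and touching nothing.

```bash
python3 -c "
from bench import *
print(hand_in())"
```

```text
the job is handed in; nothing more can be done
None
```

I found the catch tile and pressed it all the way down, the drawer came fully out, and I handed the job in at about 8 s of the 51 s allowed. No verdict was reported.

- **Finding the catch:** I felt four tiles with the shut fingertips. Tiles (-29,+58), (-29,0) and (-29,-58) mm were rigid, with 22 to 35 N at surface height. Tile (+29,-58) gave at about 4 N. I didn't test the other two.
- **Pressing it:** the tile bottomed out about 7 mm down, at 27 N. I then lifted the hand 0.16 m and moved it aside.
- **Last checks:**
  - In the top image the drawer front was within about 1 pixel of where it should be when fully out.
  - The highlighter, glue stick and remote were within 2 pixels of their starting places.
  - The wrist force was close to zero.
- **Not fully checked:** the arm hid most of the cup in that last image. Only its right edge showed, in the same place as before, and the moves that crossed near it kept the fingertips about 0.12 m above its rim.

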